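Free the stuck date stamp from its locking dock

ROBOT

A 7-joint arm with a two-finger parallel gripper is mounted at the origin on the work surface. World frame = base frame: x ahead of the robot, y to its left, z up, the work surface at z = 0. Lengths are in mm, angles in rad, forces in N, time in s.
With the tool pointing down it reaches from about 425 to 825 mm from the base axis. Payload 3.6 kg.
Tool frame: the origin (TCP) lies at the very end of the fingers, on their centre line; the grasp point (between the pads) lies 19 mm behind it (robot.grasp_offset is the distance from the TCP to the grasp point, in mm); z points along the fingers, y is the line along which they close (so a half turn about z gives the same grasp; the last joint's range is limited). The gripper opens to 85 mm and grips with 20 to 120 N. Pads are 22 mm wide; open, the fingers measure 114 mm over their backs; the gripper's body (76 mm by 85 mm) begins 54 mm behind the grasp point. The pads swing forward as they close: fully open they stand 13 mm farther back than shut.
Start: joints at [-1.371, 0.615, -0.013, 1.423, 0.008, 1.103, -0.04], TCP at [146.128, 633.332, 231.297] pointing down, gripper open.
Joint ranges: [-3.12, 3.12], [-0.3, 2.06], [-1.34, 1.32], [0.26, 2.42], [-1.36, 4.5], [0.01, 1.98], [-2.84, 2.84]. Speed limits (rad/s): [2.79, 2.79, 3.14, 3.14, 3.14, 3.14, 3.14].

INTERFACE

Orientations are given as a unit quaternion [w, x, y, z].
In Python, from cell import robot gives the robot as it stands.
- The arm moves only by the tool send_rows, never from a script. Its argument "series" is a list of rows, each a list of 7 numbers: the shift along the world's x, y, z normalised to -1 to 1, where 1 is 500 mm, then the turn, a rotation vector about the world's x, y, z normalised to -1 to 1, where 1 is 45 degrees, then the opening, from -1 (shut) to 1 (fully open). A call has 1 to 8 rows; each row is the pose to reach, as a shift and turn from the pose commanded when the call began; what a row does not reach only later rows make up. A row lasts 1/8 s, in which the tool goes at most 62.5 mm and 10.7 degrees, less where a joint would pass 70% of its speed; a pose out of reach is approached as far as the arm can. A call with a number of a shift or a turn outside -1 to 1 is refused whole. A call with a gripper value outside its range is refused whole. The fingers move at their own pace and stop on an object; the grip force is fixed at half the most. Time passes only in rows, so rows that repeat a pose let the fingers close. It gives the time, the measured TCP pose, the force, the opening and the grip force at its end, in the units of the state.
- robot.get_obs(): the state, without advancing time (a new reading comes with each control period).
- robot.capture(name): name is "scene" or "top" or "wrist"; returns a dict with "frame" (480x640x3 uint8, red, green, blue), "range_z" (480x640 float32, mm along the optical axis (not along the pixel's ray), 0 where there is no reading), "fx", "fy", "cx", "cy" (pixels), "rvec" (rotation vector, rad) and "tvec" (3), from world to camera coordinates, as OpenCV has them. Camera axes: x right, y down, z forward; pixel columns grow to the right and rows downward; lengths in mm; the calibration is good to about 2 mm. A picture is of the moment at which its call begins.
- robot.hand_in(): hands the job in; it is judged then, once.
The state is a dict: "time": time; "joint_positions": joint angles; "joint_velocities": joint speeds; "tau": joint torques, N m; "tcp_pos": TCP position; "tcp_rot": TCP orientation; "ft_force": force on the tool from outside, world axes, zero at the start; "moment": the same for the moment, N m; "finger_gap": finger opening in mm; "finger_force": force on a finger pad.
Only numpy, scipy, OpenCV 4.12 (cv2) and the standard library are available. Lean on these libraries where they do the work, as an engineer would, in place of code of your own. Each camera call takes 0.05 s, during which the arm holds its last target. There are 200 camera calls.

TASK

Swing the dock's lever upright, which is its unlocked position, and leave it there. The date stamp is stuck fast in the dock: do not pull it straight out, but while it still sits in its pocket rock it about ten degrees towards the lever and then about ten degrees away from the lever, then draw it out and hold it upright over the dock with its foot just clear, about 20 mm above the pocket's rim. Finish while still holding it there, and leave the other things on the desk where they are.

Things in the scene. Friction and masses are not known exactly. Their poses are not given: they have to be found in the camera images.
- dock: Grey stamp dock fixed to the desk, base plate 110 (x) x 185 (y) x 10 mm. Origin on the desk under the centre of the stamp's pocket (the plate runs from y -55 to y +130 mm). x points away from the robot at yaw 0, y from the pocket to the lever, z up.
- dock_mouth (a point): Centre of the pocket at rim height, 30 mm above the desk. The pocket's floor is 10 mm above the desk; it is 45 mm wide along x. On its y sides are sprung rubber cheeks, each pressing with about 14 N and giving up to 8 mm (2.3 N/mm); they grip the stamp's foot by friction: lifting takes some 10 to 25 N, and it can be leaned towards +y or -y.
- lever (a joint): Lever angle: 0 = upright (unlocked), negative = leaning to the dock's -x (to the robot), positive = to +x. Range -1.1 to 0.5 rad; starts leaning to the robot. Stiff (1.5 N at the knob), stays where left. While it leans to the robot it keeps a steel bolt (12 mm wide, underside 31 mm above the desk) over the lever-side edge of the stamp's foot, locking it.
- lever_knob (a point): Centre of the black knob at the lever's end: a cylinder 20 mm in diameter and 22 mm long lying along the dock's y axis, so it can be pinched from above on its flat ends. It sits 85 mm from the hinge.
- lever_hinge (a point): Point on the lever's hinge axis, which runs along the dock's y axis, 105 mm from the pocket's centre and 28 mm above the desk.
- stamp: Date stamp, 96 mm tall, 0.17 to 0.35 kg. Black foot 42 (x) x 44 (y) x 18 mm, steel neck 28 x 22 mm, wooden handle 34 (x) x 22 (y) mm from 48 to 96 mm above the underside. Origin: centre of the foot's underside, z up the handle. Starts on the pocket's floor, axes parallel to the dock's. Leaned to +y or -y it turns over that lower edge of its foot (22 mm from centre).
- stamp_top (a point): Centre of the top of the stamp's handle, 96 mm above the underside of its foot. Grip the handle from above across its y faces (22 mm).
- ink_pad: flat metal ink-pad tin 77 x 112 x 20 mm lying on the desk beyond the lever, on the lever's side of the dock; to be left alone (origin under its centre)
- round_stamp: small dark wooden round stamp, 64 mm tall, 30 mm across, standing on the desk on the side of the dock away from the lever; to be left alone (origin under its centre)
- bar_stamp: small bar-shaped stamp 50 x 22 mm, 54 mm tall, standing on the desk on the side of the dock away from the lever; to be left alone (origin under its centre)
- calculator: white pocket calculator 150 x 100 x 16 mm on the left of the desk; to be left alone (origin under its centre)
- stapler: stapler 130 x 34 mm, 58 mm tall, on the right of the desk; to be left alone (origin under its centre)
Not all that is in view belongs to the job. Leave any purple or turquoise look-alike of the stamp alone.

How it is judged:
By the outcome, as a careful person would: the job done as asked, in the order asked, and still so for the second after the job is handed in, while the arm keeps its last pose, push and grip.
It also fails if it takes over 56 s, if anything falls off the work surface, if the arm or the gripper's body presses on something with over 40 N, if the wrist force passes 120 N, or if a joint passes its speed limit or range.

## Working session

There is one attempt and no reset: what is moved stays moved. The work goes in short steps, Python scripts to look and compute and a tool call to move; the robot and the scene stay as the last step left them, time stands still between calls to the robot, and variables do not carry over. Pictures are saved under pics/ and viewed, at most 10 in all, crops included, and the job is handed in when it is done.

Besides the shell and the picture viewer there is one more tool, called after "Call:" in YAML: its name, and indented under it one key for each argument. send_rows: Moves the arm, as the interface text tells. Scaled input: -1 to 1 covers 500 mm each way for a shift and 45 degrees each way for a turn. Its arguments: {"type":"object","properties":{"series":{"type":"array","items":{"type":"array","items":{"type":"number"}}}},"required":["series"]}

```bash
ls; mkdir -p pics
cat > h.py <<'E'
import numpy as np, cv2
from cell import robot
def cap(n,f=None):
    c=robot.capture(n)
    if f: cv2.imwrite('pics/'+f,cv2.cvtColor(c['frame'],cv2.COLOR_RGB2BGR))
    return c
def world(c):
    z=c['range_z'].astype(float); v,u=np.mgrid[:480,:640]
    P=np.stack([(u-c['cx'])/c['fx']*z,(v-c['cy'])/c['fy']*z,z],-1)
    R=cv2.Rodrigues(np.array(c['rvec'],float))[0]
    W=(P-np.array(c['tvec']).ravel())@R
    W[z==0]=np.nan
    return W
E
python3 - <<'E'
from h import *
o=robot.get_obs(); print(o)
for n in('scene','top'):
    c=cap(n,n+'0.png'); np.savez(n+'0.npz',W=world(c),f=c['frame'])
    R=cv2.Rodrigues(np.array(c['rvec'],float))[0]; print(n,-R.T@np.ravel(c['tvec']),R[2])
E
```

```text
pics
{'time': 0.0, 'joint_positions': array([-1.37048629,  0.61591046, -0.01261557,  1.42495103,  0.00812666,
        1.10343019, -0.04039094]), 'joint_velocities': array([ 0.00087978, -0.00083063,  0.00052581,  0.00077128, -0.00078437,
       -0.00061069,  0.00018684]), 'tau': array([ 1.42937874e-04, -4.69205475e+01,  2.58738594e-01, -1.71035886e+01,
        9.79718490e-03,  9.88407381e-03,  6.08082928e-06]), 'tcp_pos': array([145.98602757, 632.57534899, 230.12660279]), 'tcp_rot': array([-1.17725204e-04,  1.13118601e-01,  9.93580610e-01, -1.31893457e-03]), 'ft_force': array([0.52600157, 0.70699697, 0.28434834]), 'moment': array([-0.04953918, -0.0314266 , -0.02238999]), 'finger_force': 0.0, 'finger_gap': 85.4950165985999}
scene [1491.9468862  -114.29868032  885.5224088 ] [-0.76744062  0.10022946 -0.63323689]
top [ 345.55445361  -15.69882235 1194.8285258 ] [ 0.17099312  0.00910492 -0.98523015]
```

View pics/scene0.png

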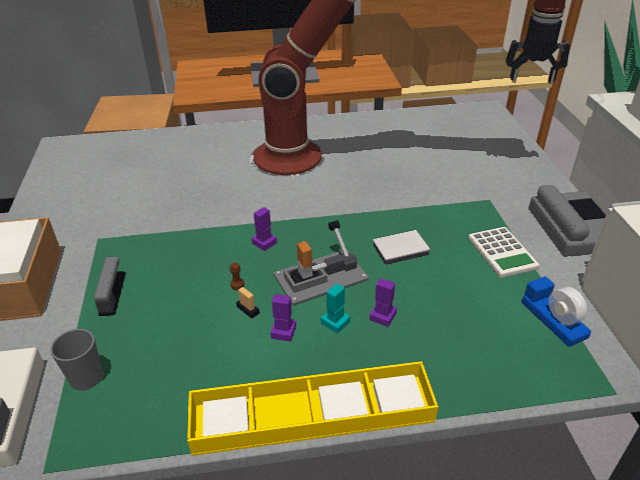

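View pics/top0.png

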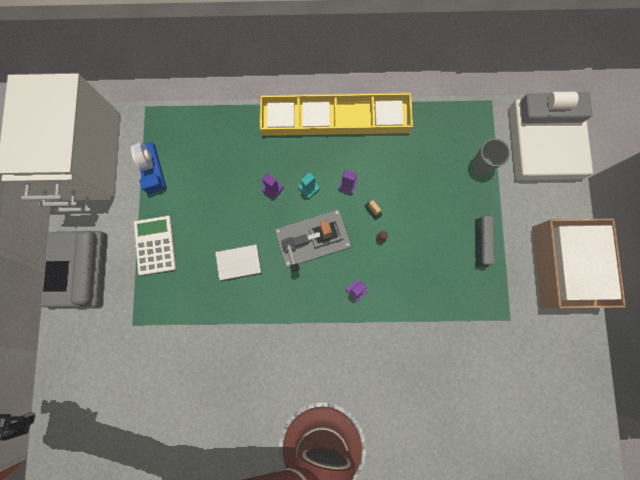

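The dock is at about (313,240) in the top view, with the stamp's wooden handle at (326,229) and the knob at (295,267). In the scene view the handle is at (305,255) and the knob at (334,226). Next I measure them with depth from both views.

```bash
python3 - <<'E'
from h import *
from scipy import ndimage as nd
def box(name,u0,v0,u1,v1):
    d=np.load(name+'0.npz'); return d['W'][v0:v1,u0:u1].reshape(-1,3), d['f'][v0:v1,u0:u1].reshape(-1,3).astype(int)
for n,b in (('top',(270,205,360,280)),('scene',(270,215,372,305))):
    W,f=box(n,*b); r,g,bl=f.T
    br=(r>bl+50)&(r>90)&(g<r-30)
    P=W[br&(W[:,2]>60)]; T=P[P[:,2]>np.nanpercentile(P[:,2],90)-8] 
    print(n,'handle',len(P),P.min(0),P.max(0),'top',len(T),np.median(T,0),cv2.minAreaRect(T[:,:2].astype(np.float32)))
    # plate grey: low sat, z 5..15
    grey=(abs(r-g)<15)&(abs(g-bl)<15)
    Q=W[grey&(W[:,2]>3)&(W[:,2]<16)]; print('plate',len(Q),np.median(Q,0),cv2.minAreaRect(Q[:,:2].astype(np.float32)))
    K=W[grey&(f.max(1)<60)&(W[:,2]>55)]; print('knob',len(K),K.mean(0),K.min(0),K.max(0))
for n,b in (('top',(284,255,304,280)),):
    W,f=box(n,*b); m=W[:,2]>50; print(np.c_[W[m],f[m]].round().astype(int)[::2])
E
python3 - <<'E'
import cv2
a=cv2.imread('pics/top0.png')[200:290,265:365]; b=cv2.imread('pics/scene0.png')[210:310,265:375]
import numpy as np
cv2.imwrite('pics/c0.png',np.hstack([cv2.resize(a,(400,360),interpolation=2),cv2.resize(b,(396,360),interpolation=2)]))
E
```

```text
top handle 110 [527.82506608 -29.96951502 101.49369865] [560.85453946  -2.74236009 114.78456629] top 110 [544.97503613 -15.30972991 106.54374574] ((545.1212158203125, -16.42240333557129), (32.1712760925293, 21.204872131347656), 17.061023712158203)
plate 1701 [527.75636028  26.44080433  10.5844092 ] ((534.2068481445312, 19.781402587890625), (110.28130340576172, 183.92691040039062), 17.003299713134766)
knob 30 [446.6055851   62.40369022  84.65405441] [438.3665931   53.85928504  78.83500164] [455.91110168  71.28678053  88.8454205 ]
scene handle 290 [531.63219479 -30.11177638  62.19549609] [570.19342782  -3.92420016 111.81430639] top 127 [552.34912997 -18.23229819 106.63503457] ((550.1351928710938, -17.97539520263672), (38.23945617675781, 21.352418899536133), 14.748034477233887)
plate 1457 [563.52998489  21.172086    10.99985458] ((445.8459777832031, 1.7346878051757812), (317.8467102050781, 195.12747192382812), 10.766070365905762)
knob 72 [455.29998063  62.72580962  82.2932733 ] [442.50316857  52.15916069  69.51504391] [465.46582649  75.09962254  89.38700849]
[[482  76  59 165 165 158]
 
[... 676 characters left out ...]
451  64  86  54  61  57]
 [450  59  88  52  56  54]
 [450  54  86  61  76  66]
 [449  72  81  57  61  59]
 [448  66  90  62  64  63]
 [448  62  85  56  59  59]
 [448  56  86  54  59  59]
 [449  52  75  64  93  78]
 [446  72  83  56  63  59]
 [446  66  86  60  65  61]
 [445  61  87  50  59  57]
 [445  56  86  54  61  57]
 [446  52  83  62  84  69]
 [443  69  87  52  57  54]
 [443  64  85  51  55  52]
 [443  59  85  50  55  50]
 [443  54  82  55  63  58]
 [441  71  87  54  65  56]
 [441  67  85  47  52  49]
 [441  62  83  49  55  49]
 [441  57  79  51  59  54]
 [441  52  79  71 105  83]
 [438  69  82  52  62  54]
 [438  64  82  52  59  54]
 [439  60  76  54  68  57]
 [436  67  79  57  68  60]]
```

View pics/c0.png

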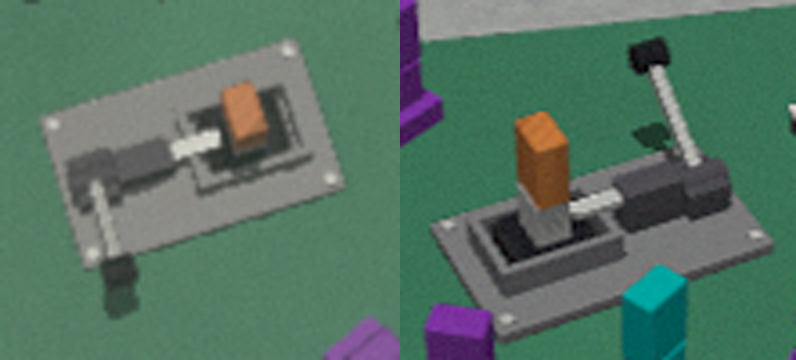

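Call:
send_rows:
  series:
    - [0.04,-0.08,0,0,0,0.08,1]
    - [0.1,-0.18,0,0,0,0.2,1]
    - [0.16,-0.29,0,0,0,0.3,1]
    - [0.22,-0.4,0,0,0,0.4,1]
    - [0.28,-0.51,0,0,0,0.5,1]
    - [0.34,-0.62,0,0,0,0.58,1]
    - [0.4,-0.73,0,0,0,0.64,1]
    - [0.46,-0.83,0,0,0,0.667,1]

```text
time: 1.1
tcp_pos: [376.7, 216.1, 231.2]
tcp_rot: [-0.0, -0.148, 0.989, -0.0]
ft_force: [0.4, 0.7, 0.2]
finger_gap: 85.4
finger_force: 0.0
```

Call:
send_rows:
  series:
    - [0.05,-0.09,0,0,0,0,1]
    - [0.1,-0.2,0,0,0,0,1]
    - [0.13,-0.27,-0.02,0,0,0,1]
    - [0.146,-0.3,-0.04,0,0,0,1]
    - [0.146,-0.31,-0.06,0,0,0,1]
    - [0.146,-0.31,-0.06,0,0,0,1]

```text
time: 1.85
tcp_pos: [447.9, 63.7, 200.4]
tcp_rot: [-0.001, -0.148, 0.989, 0.0]
ft_force: [0.4, -0.0, 0.3]
finger_gap: 85.5
finger_force: 0.0
```

```bash
cat >> h.py <<'E'
from scipy.spatial.transform import Rotation as Ro
def st():
    o=robot.get_obs(); q=o['tcp_rot']; M=Ro.from_quat([q[1],q[2],q[3],q[0]]).as_matrix()
    print('t',round(o['time'],2),'tcp',o['tcp_pos'].round(1),'z',M[:,2].round(3),'y',M[:,1].round(3),'yaw_y',np.degrees(np.arctan2(M[1,1],M[0,1])).round(2),'F',o['ft_force'].round(1),'gap',round(o['finger_gap'],1),'gf',round(o['finger_force'],1),'q',o['joint_positions'].round(2))
E
python3 - <<'E'
from h import *
st(); c=cap('wrist','w1.png'); W=world(c); np.savez('w1.npz',W=W,f=c['frame'])
E
```

```text
t 1.85 tcp [447.9  63.7 200.4] z [-0.003 -0.    -1.   ] y [-0.293  0.956  0.001] yaw_y 107.05 F [ 0.4 -0.   0.3] gap 85.5 gf 0.0 q [-0.18  0.36 -0.01  2.01  0.    0.78  1.67]
```

View pics/w1.png

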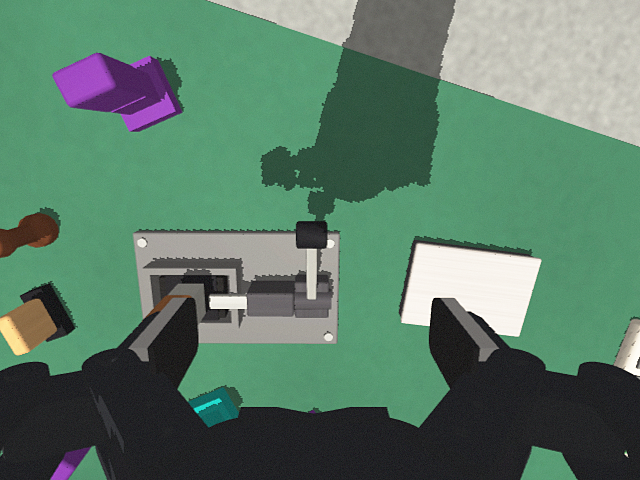

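The wrist view shows the dock square to the tool, the knob at (312,234) and the bolt at (227,301). I refine positions from this view's depth.

Run:
```python
from h import *
d=np.load('w1.npz'); W=d['W']; f=d['f'].astype(int)
yaw=np.radians(17.0); xd=np.array([np.cos(yaw),np.sin(yaw)]); yd=np.array([-xd[1],xd[0]])
K=W[215:255,290:335].reshape(-1,3); c=f[215:255,290:335].reshape(-1,3)
m=(c.max(1)<75)&(K[:,2]>50); k=K[m]; print('knob',k[:,:2].mean(0),np.percentile(k[:,2],[2,50,98]))
k0=k[:,:2]-[545.2,-16.2]; print('dock x',np.percentile(k0@xd,[1,50,99]),'y',np.percentile(k0@yd,[1,50,99]))
r,g,b=[f[...,i] for i in range(3)]
m=(abs(r-g)<14)&(abs(g-b)<20)&(W[...,2]>5)&(W[...,2]<16); m[:225]=0;m[350:]=0;m[:,:130]=0;m[:,345:]=0
print('plate',cv2.minAreaRect(W[m][:,:2].astype(np.float32)),np.median(W[m][:,2]))
# rim & cheeks, hinge housing heights
for n,(u,v) in dict(rim=(195,263),bolt=(227,301),house=(270,300),hinge=(312,297)).items(): print(n,W[v,u].round(1))
```

```text
knob [448.26365387  62.36090457] [77.66391197 85.2354429  87.50807836]
dock x [-77.58969069 -70.19396114 -59.79868308] y [ 92.93899502 103.34536761 113.73880364]
plate ((536.3451538085938, 18.307647705078125), (109.876220703125, 184.8831024169922), 16.55862808227539) 10.713216712818511
rim [520.3 -24.4  15.8]
bolt [536.9  13.8  37.5]
house [522.8  48.7  42.9]
hinge [511.7  82.1  38.6]
```

Call:
send_rows:
  series:
    - [0,-0.002,-0.06,0,0,0,1]
    - [0,-0.002,-0.14,0,0,0,1]
    - [0,-0.002,-0.22,0,0,0,1]
    - [0,-0.002,-0.27,0,0,0,0.2]
    - [0,-0.002,-0.286,0,0,0,-0.1]
    - [0,-0.002,-0.286,0,0,0,-0.3]
    - [0,-0.002,-0.286,0,0,0,-0.4]
    - [0,-0.002,-0.286,0,0,0,-0.4]

```text
time: 2.9
tcp_pos: [449.8, 62.5, 59.2]
tcp_rot: [0.001, -0.148, 0.989, 0.0]
ft_force: [-0.8, 0.1, -0.6]
finger_gap: 26.0
finger_force: 0.0
```

Call:
send_rows:
  series:
    - [0,0,0,0,0,0,-0.6]
    - [0,0,0,0,0,0,-1]
    - [0,0,0,0,0,0,-1]
    - [0,0,0,0,0,0,-1]

```text
time: 3.4
tcp_pos: [449.1, 62.6, 58.7]
tcp_rot: [0.0, -0.148, 0.989, 0.0]
ft_force: [-2.5, 0.4, 5.9]
finger_gap: 21.1
finger_force: 61.2
```

Run:
```python
from h import *
st()
import math
t=math.radians(16.9);xd=np.array([math.cos(t),math.sin(t)])
a0=-.968
for a in np.linspace(a0,0,9): 
    d=85*(math.sin(a)-math.sin(a0)); z=85*(math.cos(a)-math.cos(a0)); print(round(a,2),(np.r_[d*xd,z]/500).round(4))
```

```text
t 3.4 tcp [449.1  62.6  58.7] z [ 0.  0. -1.] y [-0.293  0.956  0.   ] yaw_y 107.02 F [-2.5  0.4  5.9] gap 21.1 gf 61.2 q [-0.18  0.6  -0.01  2.15  0.01  0.39  1.67]
-0.97 [0. 0. 0.]
-0.85 [0.0121 0.0037 0.0162]
-0.73 [0.026  0.0079 0.0308]
-0.6 [0.0415 0.0126 0.0434]
-0.48 [0.0583 0.0177 0.0541]
-0.36 [0.0762 0.0232 0.0625]
-0.24 [0.095  0.0289 0.0687]
-0.12 [0.1144 0.0347 0.0724]
0.0 [0.134  0.0407 0.0736]
```

Call:
send_rows:
  series:
    - [0.012,0.0037,0.016,0,0,0,-1]
    - [0.026,0.008,0.031,0,0,0,-1]
    - [0.042,0.0126,0.0434,0,0,0,-1]
    - [0.058,0.0177,0.054,0,0,0,-1]
    - [0.076,0.023,0.0625,0,0,0,-1]
    - [0.095,0.029,0.0687,0,0,0,-1]
    - [0.114,0.035,0.0724,0,0,0,-1]
    - [0.133,0.0405,0.0736,0,0,0,-1]

```text
time: 4.4
tcp_pos: [513.7, 82.1, 95.8]
tcp_rot: [-0.003, -0.148, 0.989, -0.0]
ft_force: [-7.3, -2.1, -0.6]
finger_gap: 20.6
finger_force: 58.6
```

Call:
send_rows:
  series:
    - [0,0,0,0,0,0,-1]
    - [0,0,0,0,0,0,-1]

```text
time: 4.65
tcp_pos: [515.5, 82.6, 95.8]
tcp_rot: [-0.0, -0.148, 0.989, -0.0]
ft_force: [-5.2, 1.0, 1.8]
finger_gap: 20.8
finger_force: 59.1
```

Run:
```python
from h import *
st()
for n in('top','scene'): 
    c=cap(n,n+'2.png'); np.savez(n+'2.npz',W=world(c),f=c['frame'])
```

```text
t 4.65 tcp [515.5  82.6  95.8] z [-0. -0. -1.] y [-0.293  0.956 -0.   ] yaw_y 107.04 F [-5.2  1.   1.8] gap 20.8 gf 59.1 q [-0.2   0.6  -0.01  1.94  0.01  0.6   1.66]
```

Call:
send_rows:
  series:
    - [0,0,0,0,0,0,0]
    - [0,0,0,0,0,0,0]
    - [0,0,0,0,0,0,0]
    - [0,0,0.04,0,0,0,0]
    - [0,0,0.1,0,0,0,0]
    - [0,0,0.17,0,0,0,0.2]
    - [0,-0.05,0.2,0,0,0,0.2]
    - [0,-0.08,0.2,0,0,0,0.2]

```text
time: 5.75
tcp_pos: [517.1, 41.3, 196.5]
tcp_rot: [0.002, -0.147, 0.989, -0.0]
ft_force: [0.4, 0.3, 0.4]
finger_gap: 51.4
finger_force: 0.0
```

Call:
send_rows:
  series:
    - [-0.02,-0.06,0,0,0,0,0.2]
    - [-0.02,-0.11,0,0,0,0,0.2]
    - [-0.02,-0.12,0,0,0,0,0.2]
    - [-0.02,-0.12,0,0,0,0,0.2]

```text
time: 6.25
tcp_pos: [505.6, -16.8, 194.5]
tcp_rot: [-0.0, -0.148, 0.989, 0.0]
ft_force: [1.2, 0.6, 0.3]
finger_gap: 50.8
finger_force: 0.0
```

Run:
```python
from h import *
st(); c=cap('wrist','w3.png'); np.savez('w3.npz',W=world(c),f=c['frame'])
c=cap('scene','s3.png'); np.savez('s3.npz',W=world(c),f=c['frame'])
```

```text
t 6.25 tcp [505.6 -16.8 194.5] z [-0.001  0.001 -1.   ] y [-0.293  0.956  0.001] yaw_y 107.02 F [1.2 0.6 0.3] gap 50.8 gf 0.0 q [-0.01  0.44  0.    1.88 -0.    0.82  1.86]
```

View pics/w3.png

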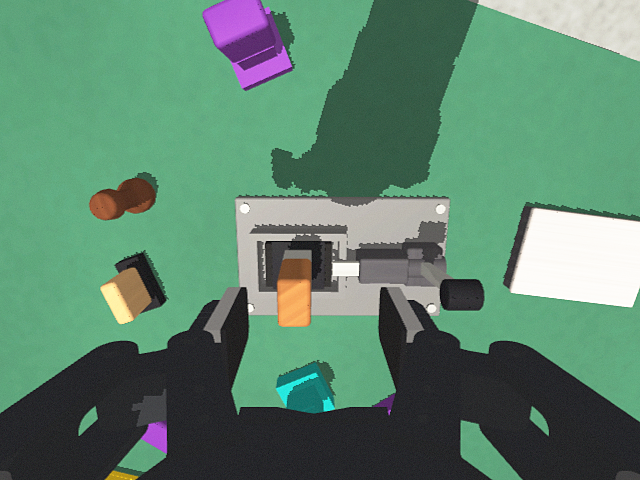

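The lever's knob is at (461,294), upright; the bolt has drawn back from the foot; the stamp's handle top is at (295,308). Next: numeric check of both.

Run:
```python
from h import *
t=np.radians(16.9);xd=np.array([np.cos(t),np.sin(t)]);yd=np.array([-xd[1],xd[0]]);O=np.array([545.8,-16.6])
for n in('w3','s3'):
    d=np.load(n+'.npz');W=d['W'];f=d['f'].astype(int)
    D=np.stack([(W[...,:2]-O)@xd,(W[...,:2]-O)@yd,W[...,2]],-1)
    m=(f.max(-1)<80)&(abs(D[...,1]-104)<25)&(abs(D[...,0])<40)&(D[...,2]>90)&(D[...,2]<130)
    print(n,'knob',m.sum(),np.percentile(D[m],[2,50,98],axis=0).round(1).tolist())
    r,g,b=[f[...,i] for i in range(3)]
    m=(r>b+40)&(g<r-20)&(abs(D[...,:2]).max(-1)<30)&(D[...,2]>50)&(D[...,2]<130)
    z=np.percentile(D[m][:,2],95);tp=m&(D[...,2]>z-5)
    print('handle',m.sum(),np.percentile(D[m],[2,50,98],axis=0).round(1).tolist(),'top',tp.sum(),z,cv2.minAreaRect(D[tp][:,:2].astype(np.float32)))
```

```text
w3 knob 1276 [[-18.1, 92.8, 108.3], [-11.4, 101.2, 120.6], [-1.6, 113.3, 123.5]]
handle 2177 [[-15.8, -11.2, 65.7], [-6.2, -0.9, 106.0], [16.4, 9.4, 107.7]] top 1606 107.46838249388723 ((0.9060764312744141, -1.2783927917480469), (21.545812606811523, 34.0985221862793), 89.96563720703125)
s3 knob 102 [[-13.9, 91.9, 105.8], [-3.0, 101.4, 119.2], [3.6, 112.6, 125.6]]
handle 318 [[-12.0, -12.8, 61.4], [14.8, -4.5, 94.1], [20.3, 8.9, 109.3]] top 110 108.10733461422348 ((2.9753265380859375, -1.8060970306396484), (22.053190231323242, 34.787086486816406), 88.44713592529297)
```

Run:
```python
from h import *
from scipy.optimize import least_squares
t=np.radians(16.9);xd=np.array([np.cos(t),np.sin(t)]);yd=np.array([-xd[1],xd[0]]);O=np.array([545.8,-16.6])
for n in('w3','s3'):
    d=np.load(n+'.npz');W=d['W'];f=d['f'].astype(int)
    D=np.stack([(W[...,:2]-O)@xd,(W[...,:2]-O)@yd,W[...,2]],-1)
    m=(f.max(-1)<80)&(abs(D[...,1]-103)<9)&(abs(D[...,0])<40)&(D[...,2]>90)&(D[...,2]<130)
    P=D[m]
    s=least_squares(lambda p:np.hypot(P[:,0]-p[0],P[:,2]-p[1])-10,[-5,113],loss='soft_l1'); print(n,len(P),s.x,np.median(abs(s.fun)))
    b=np.round(P[:,0]/3).astype(int)
    for i in np.unique(b): print(i*3,np.median(P[b==i,2]).round(1),end='; ')
    # lever shaft: light points
    m=(f.min(-1)>90)&(abs(D[...,1]-103)<8)&(abs(D[...,0])<30)&(D[...,2]>45)&(D[...,2]<105); S=D[m]
    if len(S)>5: print('\nshaft',len(S),np.polyfit(S[:,2],S[:,0],1)) 
    # hinge/plate edge
    g=(abs(f[...,0]-f[...,1])<14)&(abs(D[...,2]-10)<4)&(abs(D[...,0])<70)&(D[...,1]>-70)&(D[...,1]<145)
    print('plate',cv2.minAreaRect(W[g][:,:2].astype(np.float32)))
```

```text
w3 931 [ -8.15164208 112.73010807] 0.3764773559447647
-18 115.6; -15 119.9; -12 121.8; -9 122.6; -6 122.4; -3 121.1; 0 119.2; 
shaft 354 [-0.14947665  5.10914287]
plate ((536.5633544921875, 18.110572814941406), (109.67679595947266, 184.36317443847656), 16.712051391601562)
s3 72 [ -8.92479938 113.44684553] 1.3225994216680386
-15 122.3; -12 120.8; -9 122.5; -6 121.9; -3 115.0; 0 116.7; 3 117.7; 6 117.9; 
shaft 75 [-0.09469516  7.15478368]
plate ((538.659423828125, 18.860855102539062), (115.23612976074219, 186.23277282714844), 16.1724910736084)
```

Run:
```python
from h import *
from scipy.optimize import least_squares
t=np.radians(16.8);xd=np.array([np.cos(t),np.sin(t)]);yd=np.array([-xd[1],xd[0]]);O=np.array([547.,-17.3])
for n,x0,z0 in(('w1',-70,76),('w3',-8,113)):
    d=np.load(n+'.npz');W=d['W'];f=d['f'].astype(int)
    D=np.stack([(W[...,:2]-O)@xd,(W[...,:2]-O)@yd,W[...,2]],-1)
    m=(f.max(-1)<80)&(abs(D[...,1]-103)<9)&(abs(D[...,0]-x0)<16)&(abs(D[...,2]-z0)<16)
    P=D[m]
    s=least_squares(lambda p:np.hypot(P[:,0]-p[0],P[:,2]-p[1])-10,[x0,z0],loss='soft_l1'); print(n,len(P),s.x,np.median(P[:,1]),'ang',np.arctan2(s.x[0],s.x[1]-28))
    print('world',O+s.x[0]*xd+104*yd)
st()
print('tcp at release dock x',(np.array([515.5,82.6])-O)@xd,'at grip',(np.array([449.1,62.6])-O)@xd)
```

```text
w1 696 [-69.33968475  76.58395524] 103.27646728198768 ang -0.9596235641049495
world [450.56046095  62.21985406]
w3 1052 [ -9.26361031 112.68144621] 101.73787110426974 ang -0.10896036110539464
world [508.07245835  79.58374981]
t 6.35 tcp [505.7 -15.9 194.8] z [-0.     0.001 -1.   ] y [-0.295  0.956  0.001] yaw_y 107.14 F [ 0.9  0.4 -0.3] gap 51.2 gf 0.0 q [-0.01  0.44  0.    1.88 -0.    0.82  1.86]
tcp at release dock x -1.2812876575074057 at grip -70.62793823252608
```

Call:
send_rows:
  series:
    - [0,0.08,0,0,0,0,0.2]
    - [0.005,0.17,0,0,0,0,0.2]
    - [0.005,0.191,-0.02,0,0,0,0.2]
    - [0.005,0.191,-0.1,0,0,0,0.0]
    - [0.005,0.191,-0.18,0,0,0,-0.2]
    - [0.005,0.191,-0.2,0,0,0,-0.3]
    - [0.005,0.191,-0.2,0,0,0,-0.4]
    - [0.005,0.191,-0.2,0,0,0,-0.4]

```text
time: 7.35
tcp_pos: [508.7, 78.7, 96.2]
tcp_rot: [0.001, -0.148, 0.989, 0.0]
ft_force: [-1.4, 1.5, -1.3]
finger_gap: 25.5
finger_force: 0.7
```

Call:
send_rows:
  series:
    - [0,0,0,0,0,0,-1]
    - [0,0,0,0,0,0,-1]
    - [0,0,0,0,0,0,-1]
    - [0,0,0,0,0,0,-1]

```text
time: 7.85
tcp_pos: [508.3, 80.3, 96.6]
tcp_rot: [0.001, -0.149, 0.989, 0.001]
ft_force: [-3.0, 4.2, 3.1]
finger_gap: 20.6
finger_force: 59.7
```

```bash
cat >> h.py <<'E'
from scipy.optimize import least_squares
t=np.radians(16.8);xd=np.array([np.cos(t),np.sin(t)]);yd=np.array([-xd[1],xd[0]]);O=np.array([547.,-17.3])
def shaft(n):
    c=cap(n,n+'_s.png');W=world(c);f=c['frame'].astype(int)
    D=np.stack([(W[...,:2]-O)@xd,(W[...,:2]-O)@yd,W[...,2]],-1)
    m=(f.min(-1)>90)&(abs(D[...,1]-103)<9)&(abs(D[...,0])<30)&(D[...,2]>45)&(D[...,2]<100); S=D[m]
    if len(S)>8: print(n,'shaft',len(S),np.polyfit(S[:,2],S[:,0],1),S.mean(0))
    m=(f.max(-1)<80)&(abs(D[...,1]-103)<9)&(abs(D[...,0])<22)&(abs(D[...,2]-113)<14);P=D[m]
    if len(P)>8:
        s=least_squares(lambda p:np.hypot(P[:,0]-p[0],P[:,2]-p[1])-10,[-3,113],loss='soft_l1');print('knob',len(P),s.x,np.median(abs(s.fun)))
E
python3 - <<'E'
from h import *
st(); [shaft(n) for n in('wrist','scene','top')]
E
```

```text
t 7.85 tcp [508.3  80.3  96.6] z [ 0.002  0.003 -1.   ] y [-0.294  0.956  0.002] yaw_y 107.09 F [-3.   4.2  3.1] gap 20.6 gf 59.7 q [-0.19  0.59 -0.01  1.96  0.01  0.59  1.66]
wrist shaft 440 [-0.12064278 -0.89389871] [ -9.72077936 104.86792065  73.16542557]
knob 3041 [ -9.34880829 112.8330637 ] 0.34066720644923265
scene shaft 70 [-0.13906638  9.82080893] [  0.17873563 104.08742482  69.3343239 ]
knob 62 [-10.50031471 113.30875991] 1.259366937738645
```

Call:
send_rows:
  series:
    - [0.004,0.001,0.0005,0,0,0,-1]
    - [0.008,0.0025,0.001,0,0,0,-1]
    - [0.013,0.004,0.001,0,0,0,-1]
    - [0.018,0.0055,0.001,0,0,0,-1]
    - [0.018,0.0055,0.001,0,0,0,-1]
    - [0.018,0.0055,0.001,0,0,0,-1]

```text
time: 8.75
tcp_pos: [512.8, 81.7, 96.8]
tcp_rot: [-0.004, -0.148, 0.989, 0.001]
ft_force: [-7.9, 3.2, 9.4]
finger_gap: 20.7
finger_force: 60.7
```

Run:
```python
from h import *
st(); [shaft(n) for n in('wrist','scene')]
```

```text
t 8.75 tcp [512.8  81.7  96.8] z [-0.009  0.    -1.   ] y [-0.293  0.956  0.003] yaw_y 107.03 F [-7.9  3.2  9.4] gap 20.7 gf 60.7 q [-0.19  0.6  -0.01  1.94  0.01  0.61  1.66]
wrist shaft 530 [-0.06689784 -2.48516214] [ -7.49013627 104.88897039  74.81518487]
knob 3077 [ -4.97347956 113.22693331] 0.3383286043683871
scene shaft 53 [-0.03212084  3.65133944] [  1.45479571 103.99997702  68.38376437]
knob 58 [ -5.04643201 114.74660273] 1.0924269629349954
```

Call:
send_rows:
  series:
    - [0.005,0.0015,0,0,0,0,-1]
    - [0.01,0.003,0,0,0,0,-1]
    - [0.0135,0.004,-0.001,0,0,0,-1]
    - [0.0135,0.004,-0.002,0,0,0,-1]
    - [0.0135,0.004,-0.002,0,0,0,-1]

```text
time: 9.48
tcp_pos: [520.2, 83.9, 96.5]
tcp_rot: [-0.003, -0.148, 0.989, 0.001]
ft_force: [-7.7, 2.8, 13.4]
finger_gap: 21.3
finger_force: 61.4
```

Run:
```python
from h import *
st(); [shaft(n) for n in('wrist','scene')]
```

```text
t 9.47 tcp [520.2  83.9  96.5] z [-0.007  0.001 -1.   ] y [-0.293  0.956  0.003] yaw_y 107.04 F [-7.7  2.8 13.4] gap 21.3 gf 61.4 q [-0.19  0.61 -0.01  1.92  0.01  0.62  1.66]
wrist shaft 694 [ 0.01101914 -4.72297426] [ -3.88128783 104.86442412  76.38405368]
knob 3093 [  1.62804272 113.38663635] 0.3405662634103024
scene shaft 48 [0.05350417 1.33078149] [  5.05140613 103.64709983  69.53897053]
knob 58 [  1.08702438 115.01761732] 0.9684450280721819
```

Call:
send_rows:
  series:
    - [0,0,0,0,0,0,-0.4]
    - [0,0,0,0,0,0,-0.2]
    - [0,0,0,0,0,0,0]
    - [0,0,0,0,0,0,0.1]

```text
time: 10.07
tcp_pos: [524.3, 82.3, 94.6]
tcp_rot: [0.0, -0.148, 0.989, -0.0]
ft_force: [0.6, -0.1, -0.1]
finger_gap: 47.0
finger_force: 0.0
```

Run:
```python
from h import *
st(); [shaft(n) for n in('wrist','scene')]
```

```text
t 10.07 tcp [524.3  82.3  94.6] z [ 0.001 -0.001 -1.   ] y [-0.292  0.956 -0.001] yaw_y 106.98 F [ 0.6 -0.1 -0.1] gap 47.0 gf 0.0 q [-0.19  0.61 -0.01  1.92  0.01  0.61  1.66]
wrist shaft 698 [ 0.01713657 -4.91815612] [ -3.61166685 104.89911358  76.23984517]
knob 3088 [  2.03506788 113.33696465] 0.3412241058002907
scene shaft 52 [0.01619384 3.72472221] [  4.92850985 103.79714051  74.33612836]
knob 82 [  1.39499589 113.60750739] 0.9270903326616828
```

Call:
send_rows:
  series:
    - [0,0,0.06,0,0,0,0.1]
    - [0,0,0.13,0,0,0,0.1]
    - [0,0,0.19,0,0,0,0.1]
    - [0.01,-0.04,0.2,0,0,0,0.3]
    - [0.03,-0.13,0.2,0,0,0,0.3]
    - [0.046,-0.19,0.2,0,0,0,0.3]
    - [0.046,-0.2,0.2,0,0,0,0.3]
    - [0.046,-0.2,0.2,0,0,0,0.3]

```text
time: 11.18
tcp_pos: [546.5, -16.5, 194.4]
tcp_rot: [-0.0, -0.148, 0.989, 0.0]
ft_force: [0.5, -0.0, 0.1]
finger_gap: 55.7
finger_force: 0.0
```

Run:
```python
from h import *
st(); shaft('scene')
c=cap('wrist','w5.png');W=world(c);f=c['frame'].astype(int)
D=np.stack([(W[...,:2]-O)@xd,(W[...,:2]-O)@yd,W[...,2]],-1)
r,g,b=[f[...,i] for i in range(3)]
m=(r>b+40)&(g<r-20)&(abs(D[...,:2]).max(-1)<30)&(D[...,2]>50)&(D[...,2]<130)
z=np.percentile(D[m][:,2],95);tp=m&(D[...,2]>z-5)
print('top',tp.sum(),z,cv2.minAreaRect(D[tp][:,:2].astype(np.float32)))
```

```text
t 11.18 tcp [546.5 -16.5 194.4] z [-0.001  0.001 -1.   ] y [-0.293  0.956  0.001] yaw_y 107.03 F [ 0.5 -0.   0.1] gap 55.7 gf 0.0 q [-0.01  0.5  -0.    1.77 -0.    0.87  1.86]
scene shaft 50 [ 0.10010318 -2.54637302] [  3.91221348 103.63570995  64.51929344]
knob 83 [  1.36339238 114.43191237] 1.3384508579689083
top 1786 107.49948602677121 ((0.016038894653320312, -0.06661510467529297), (21.634536743164062, 33.46005630493164), 89.9424057006836)
```

Call:
send_rows:
  series:
    - [0.001,-0.0015,-0.05,0,0,0,0.3]
    - [0.001,-0.0015,-0.12,0,0,0,0.3]
    - [0.001,-0.0015,-0.19,0,0,0,0.1]
    - [0.001,-0.0015,-0.24,0,0,0,-0.1]
    - [0.001,-0.0015,-0.259,0,0,0,-0.3]
    - [0.001,-0.0015,-0.259,0,0,0,-0.4]
    - [0.001,-0.0015,-0.259,0,0,0,-0.4]
    - [0.001,-0.0015,-0.259,0,0,0,-1]

```text
time: 12.28
tcp_pos: [548.2, -17.4, 66.4]
tcp_rot: [0.001, -0.148, 0.989, 0.0]
ft_force: [-1.7, 0.7, 3.4]
finger_gap: 21.6
finger_force: 60.2
```

Call:
send_rows:
  series:
    - [0,0,0,0,0,0,-1]
    - [0,0,0,0,0,0,-1]
    - [0,0,0,0,0,0,-1]
    - [0,0,0,0,0,0,-1]

```text
time: 12.78
tcp_pos: [548.2, -17.4, 66.4]
tcp_rot: [0.001, -0.148, 0.989, 0.0]
ft_force: [-1.2, 2.6, 6.0]
finger_gap: 21.0
finger_force: 60.4
```

Run:
```python
from h import *
st()
h=65.5-10
for a in (2.5,5,7.5,10,11):
    s,c=np.sin(np.radians(a)),np.cos(np.radians(a)); dy=-22*c+h*s+22; dz=h*c+22*s-h
    print(a,'to lever',(np.r_[dy*yd,dz]/500).round(4),(-a*xd/45).round(4),' away',(np.r_[-dy*yd,dz]/500).round(4))
```

```text
t 12.78 tcp [548.2 -17.4  66.4] z [ 0.002  0.001 -1.   ] y [-0.293  0.956 -0.   ] yaw_y 107.01 F [-1.2  2.6  6. ] gap 21.0 gf 60.4 q [-0.01  0.68 -0.    1.89  0.    0.57  1.86]
2.5 to lever [-0.0014  0.0047  0.0018] [-0.0532 -0.0161]  away [ 0.0014 -0.0047  0.0018]
5 to lever [-0.0028  0.0094  0.0034] [-0.1064 -0.0321]  away [ 0.0028 -0.0094  0.0034]
7.5 to lever [-0.0043  0.0142  0.0048] [-0.1596 -0.0482]  away [ 0.0043 -0.0142  0.0048]
10 to lever [-0.0058  0.0191  0.006 ] [-0.2127 -0.0642]  away [ 0.0058 -0.0191  0.006 ]
11 to lever [-0.0064  0.021   0.0064] [-0.234  -0.0707]  away [ 0.0064 -0.021   0.0064]
```

Call:
send_rows:
  series:
    - [-0.0014,0.0047,0.0015,-0.053,-0.016,0,-1]
    - [-0.0028,0.0094,0.003,-0.106,-0.032,0,-1]
    - [-0.0043,0.0142,0.0045,-0.16,-0.048,0,-1]
    - [-0.0058,0.0191,0.0057,-0.213,-0.064,0,-1]
    - [-0.0061,0.02,0.006,-0.223,-0.067,0,-1]
    - [-0.0061,0.02,0.006,-0.223,-0.067,0,-1]
    - [-0.0061,0.02,0.006,-0.223,-0.067,0,-1]

```text
time: 13.65
tcp_pos: [545.6, -8.6, 69.3]
tcp_rot: [0.014, -0.147, 0.985, -0.091]
ft_force: [0.1, -0.2, 6.6]
finger_gap: 21.8
finger_force: 60.7
```

```bash
cat >> h.py <<'E'
def tilt():
    st(); o=robot.get_obs(); q=o['tcp_rot']; up=-Ro.from_quat([q[1],q[2],q[3],q[0]]).as_matrix()[:,2]
    print('tilt to lever deg',np.degrees(np.arctan2(up[:2]@yd,up[2])).round(2),'x',np.degrees(up[:2]@xd).round(2),'moment',o['moment'].round(2),'dock',((o['tcp_pos'][:2]-O)@xd).round(1),((o['tcp_pos'][:2]-O)@yd).round(1))
def handle(n):
    c=cap(n);W=world(c);f=c['frame'].astype(int)
    D=np.stack([(W[...,:2]-O)@xd,(W[...,:2]-O)@yd,W[...,2]],-1)
    r,g,b=[f[...,i] for i in range(3)]
    m=(r>b+40)&(g<r-20)&(abs(D[...,:2]).max(-1)<45)&(D[...,2]>50)&(D[...,2]<200); S=D[m]
    print(n,'handle',len(S),np.percentile(S,[2,50,98],axis=0).round(1).tolist(),'dy/dz',np.degrees(np.arctan(np.polyfit(S[:,2],S[:,1],1)[0])).round(1))
E
python3 - <<'E'
from h import *
tilt(); handle('scene'); handle('wrist'); cap('scene','s6.png')
E
```

```text
t 13.65 tcp [545.6  -8.6  69.3] z [ 0.055 -0.174 -0.983] y [-0.287  0.94  -0.183] yaw_y 106.97 F [ 0.1 -0.2  6.6] gap 21.8 gf 60.7 q [-0.26  0.67  0.2   1.94  0.12  0.5   1.66]
tilt to lever deg 10.54 x -0.13 moment [ 0.06  0.12 -0.01] dock 1.1 8.7
scene handle 217 [[-6.4, -1.5, 65.4], [15.7, 12.2, 94.4], [19.6, 24.9, 111.8]] dy/dz 11.7
wrist handle 9609 [[-16.9, 2.8, 69.0], [-8.2, 15.0, 108.0], [14.7, 25.7, 110.7]] dy/dz 7.7
```

Call:
send_rows:
  series:
    - [0.0018,-0.0058,-0.0014,0.063,0.019,0,-1]
    - [0.0033,-0.0106,-0.003,0.117,0.035,0,-1]
    - [0.0047,-0.0153,-0.0045,0.17,0.051,0,-1]
    - [0.0061,-0.02,-0.006,0.223,0.067,0,-1]
    - [0.0075,-0.0247,-0.0045,0.276,0.083,0,-1]
    - [0.0089,-0.0294,-0.003,0.33,0.099,0,-1]
    - [0.0107,-0.035,-0.0014,0.385,0.116,0,-1]
    - [0.0122,-0.04,0,0.446,0.134,0,-1]

```text
time: 14.8
tcp_pos: [550.9, -26.5, 69.4]
tcp_rot: [-0.012, -0.148, 0.985, 0.092]
ft_force: [-0.4, 4.3, 3.7]
finger_gap: 21.3
finger_force: 60.3
```

Call:
send_rows:
  series:
    - [0,0,0,0,0,0,-1]
    - [0,0,0,0,0,0,-1]

```text
time: 15.05
tcp_pos: [550.9, -26.3, 69.4]
tcp_rot: [-0.012, -0.147, 0.985, 0.092]
ft_force: [-0.9, 1.7, 8.0]
finger_gap: 21.2
finger_force: 60.7
```

Run:
```python
from h import *
tilt(); handle('scene'); handle('wrist')
```

```text
t 15.05 tcp [550.9 -26.3  69.4] z [-0.051  0.177 -0.983] y [-0.288  0.94   0.185] yaw_y 107.05 F [-0.9  1.7  8. ] gap 21.2 gf 60.7 q [ 0.21  0.71 -0.17  1.82 -0.1   0.69  2.03]
tilt to lever deg -10.64 x -0.12 moment [ 0.68  0.3  -0.05] dock 1.1 -9.8
scene handle 247 [[-11.5, -25.5, 65.4], [15.1, -14.3, 99.8], [20.3, -1.5, 112.1]] dy/dz -7.5
wrist handle 9592 [[-16.9, -26.6, 69.0], [-8.1, -15.9, 108.0], [14.8, -3.8, 110.8]] dy/dz -7.4
```

Call:
send_rows:
  series:
    - [-0.0015,0.005,-0.0015,-0.056,-0.017,0,-1]
    - [-0.003,0.01,-0.003,-0.112,-0.034,0,-1]
    - [-0.0046,0.015,-0.0045,-0.167,-0.05,0,-1]
    - [-0.0061,0.02,-0.006,-0.226,-0.068,0,-1]
    - [-0.0061,0.02,-0.006,-0.226,-0.068,0,-1]
    - [-0.0061,0.02,-0.006,-0.226,-0.068,0,-1]

```text
time: 15.9
tcp_pos: [548.3, -17.3, 66.4]
tcp_rot: [0.001, -0.148, 0.989, -0.001]
ft_force: [-1.4, 0.9, 8.8]
finger_gap: 21.5
finger_force: 60.9
```

Call:
send_rows:
  series:
    - [0,0,0.008,0,0,0,-1]
    - [0,0,0.018,0,0,0,-1]
    - [0,0,0.03,0,0,0,-1]
    - [0,0,0.044,0,0,0,-1]
    - [0,0,0.058,0,0,0,-1]
    - [0,0,0.07,0,0,0,-1]
    - [0,0,0.08,0,0,0,-1]
    - [0,0,0.08,0,0,0,-1]

```text
time: 16.9
tcp_pos: [547.6, -18.1, 106.0]
tcp_rot: [0.001, -0.148, 0.989, -0.001]
ft_force: [1.4, 0.4, -1.5]
finger_gap: 21.7
finger_force: 61.6
```

Run:
```python
from h import *
tilt(); handle('scene'); handle('wrist'); shaft('scene')
c=cap('scene')
cv2.imwrite('pics/s8.png',cv2.resize(cv2.cvtColor(c['frame'],4)[180:330,220:440],(792,540),interpolation=2))
```

```text
t 16.9 tcp [547.6 -18.1 106. ] z [ 0.002 -0.003 -1.   ] y [-0.293  0.956 -0.003] yaw_y 107.02 F [ 1.4  0.4 -1.5] gap 21.7 gf 61.6 q [-0.01  0.61 -0.    1.86  0.01  0.66  1.85]
tilt to lever deg 0.17 x -0.07 moment [-0.02  0.01  0.02] dock 0.4 -0.9
scene handle 248 [[-9.0, -11.6, 102.1], [14.8, -0.6, 133.9], [19.6, 9.8, 148.8]] dy/dz 3.9
wrist handle 9604 [[-17.8, -10.8, 104.8], [-9.1, -0.6, 145.2], [13.8, 9.6, 146.7]] dy/dz 0.6
scene shaft 53 [ 0.08704143 -1.30025819] [  4.31248786 103.18535737  64.48361414]
knob 79 [  0.93154526 114.00658969] 1.0831402809618442
```

View pics/s8.png

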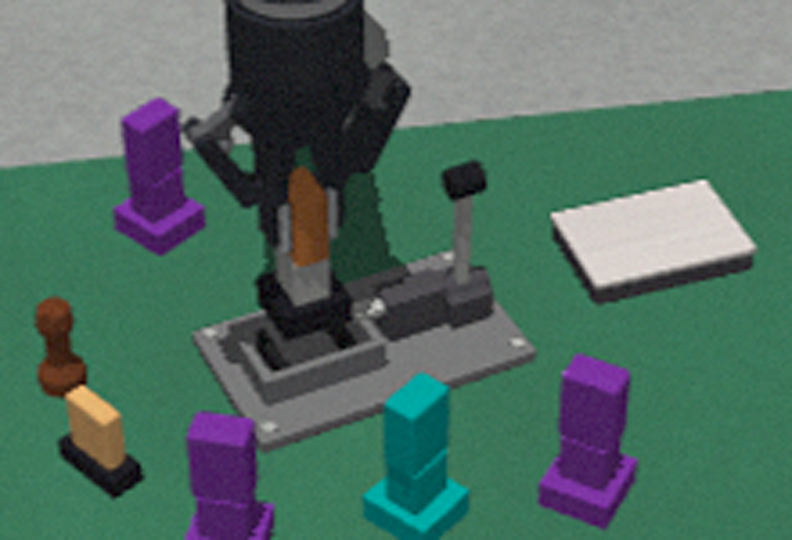

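The stamp hangs upright over the empty pocket: its foot is at (303,305), clear of the rim, and the lever knob at (463,180) is upright. The handle top rose about 39 mm, so the foot is about 20 mm above the rim.

Call:
send_rows:
  series:
    - [0,0,0,0,0,0,-1]
    - [0,0,0,0,0,0,-1]
    - [0,0,0,0,0,0,-1]
    - [0,0,0,0,0,0,-1]

```text
time: 17.6
tcp_pos: [547.4, -17.9, 105.1]
tcp_rot: [0.0, -0.148, 0.989, -0.001]
ft_force: [0.4, 0.1, -2.9]
finger_gap: 21.0
finger_force: 61.6
```

```bash
python3 -c "
from h import *
tilt(); print(robot.hand_in())"
```

```text
t 17.6 tcp [547.4 -17.9 105.1] z [ 0.001 -0.002 -1.   ] y [-0.293  0.956 -0.003] yaw_y 107.02 F [ 0.4  0.1 -2.9] gap 21.0 gf 61.6 q [-0.01  0.62 -0.    1.86  0.01  0.66  1.85]
tilt to lever deg 0.15 x 0.01 moment [ 0.03 -0.02 -0.03] dock 0.2 -0.7
the job is handed in; nothing more can be done
None
```

Handed in at 17.6 s: the lever is upright (within about 0.02 rad, after a second push because the first left it about 0.1 rad short), and the stamp, rocked about 10.5° each way in the pocket, is held upright with its foot about 20 mm above the rim.

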